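# Reload the mould plates into the carrying tray in reverse order

## Task

Move the four aluminium mould plates, one after another, from the wooden storage rack to the blue carrying tray, one plate to a slot and in reverse order: counted from each holder's tall end board, the plate that is nearest the end board in the rack goes farthest from the end board in the tray, the second goes to the second last slot, and so on. Stand each plate upright on the slot's floor, lengthwise along the slot and about in the middle of its length; never let a plate fall over, and leave all of them standing released and at rest.

Things in the scene. Friction and masses are not known exactly. Their poses are not given: they have to be found in the camera images.
- rack: Storage rack, fixed, brown wood: a board (12 mm thick, x -75 to 75, y -125 to 158 mm) with a row of four black plastic U-channel seats, centres at y = -84, -28, 28, 84 mm, and at its +y end a tall end board (y 146 to 158 mm, top 70 mm above the table). Origin on the table under the middle of the row; x along the plates, y along the row to the end board. It stands left or right of the tray.
- tray: Blue plastic carrying tray, fixed. Four slots 40 mm wide, centres at y = -84, -28, 28, 84 mm; floor 8 mm, ribs between 30 mm above the table; lips 14 mm high at x = -74 and 74 mm close the slots. Tall end board at its +y end (y 146 to 158 mm, top at 70 mm, black hand hole). Origin on the table under the middle of the row; x along the slots, y across them to the end board.
- plate_long: Loose aluminium mould plate on edge: long plain rectangle, 116 mm long and 74 mm tall; 16 mm thick, about 0.37 kg. Origin: centre of underside; x along its length, y through its thickness, z up. Starts near the middle of a rack seat, underside 16 mm above the table, 56 mm from its neighbours (centres).
- plate_stepped: Loose aluminium mould plate on edge: stepped shape: the foot is 94 mm long and 44 mm tall, with a 44 mm long tab centred on it; 80 mm tall in all; 16 mm thick, about 0.25 kg. Origin: centre of underside; x along its length, y through its thickness, z up. Starts near the middle of a rack seat, underside 16 mm above the table, 56 mm from its neighbours (centres).
- plate_arched: Loose aluminium mould plate on edge: arch: 70 mm long foot, semicircular top of radius 35 mm, 74 mm tall at the crown; 16 mm thick, about 0.20 kg. Origin: centre of underside; x along its length, y through its thickness, z up. Starts near the middle of a rack seat, underside 16 mm above the table, 56 mm from its neighbours (centres).
- plate_narrow: Loose aluminium mould plate on edge: narrow tall rectangle, 46 mm long and 80 mm tall; 16 mm thick, about 0.16 kg. Origin: centre of underside; x along its length, y through its thickness, z up. Starts near the middle of a rack seat, underside 16 mm above the table, 56 mm from its neighbours (centres).
- seat_long: The fixed black plastic U-channel seat on the rack where the long plate stands at the start (all four alike: 130 mm long, 36 mm wide inside, 5 mm walls, wall tops 30 mm above the table). Origin: centre of its underside, 12 mm above the table; axes as the rack's.
- seat_stepped: The fixed black plastic U-channel seat on the rack where the stepped plate stands at the start (all four alike: 130 mm long, 36 mm wide inside, 5 mm walls, wall tops 30 mm above the table). Origin: centre of its underside, 12 mm above the table; axes as the rack's.
- seat_arched: The fixed black plastic U-channel seat on the rack where the arched plate stands at the start (all four alike: 130 mm long, 36 mm wide inside, 5 mm walls, wall tops 30 mm above the table). Origin: centre of its underside, 12 mm above the table; axes as the rack's.
- seat_narrow: The fixed black plastic U-channel seat on the rack where the narrow plate stands at the start (all four alike: 130 mm long, 36 mm wide inside, 5 mm walls, wall tops 30 mm above the table). Origin: centre of its underside, 12 mm above the table; axes as the rack's.

How it is judged:
At the end, for the whole second after the job is handed in: Each plate stands in the tray slot that mirrors its starting seat (rack seat y to tray slot -y): within 15 mm of the slot's centre line and 20 mm of the middle of its length, on the slot floor (underside 3 to 14 mm above the table), upright within 0.12 rad, released and at rest (under 20 mm/s) (x of plate_long in the frame of tray between -0.02 and 0.02 m and z of plate_long in the frame of tray between 0.003 and 0.014 m and angle between each of plate_long, plate_stepped, plate_arched, plate_narrow's own z axis and vertical below 0.12 rad and linear speed of each of plate_long, plate_stepped, plate_arched, plate_narrow below 0.02 m/s and contact force between each of plate_long, plate_stepped, plate_arched, plate_narrow and the fingers below 0.1 N and ((y of seat_long in the frame of rack between -0.099 and -0.069 m and y of plate_long in the frame of tray between 0.069 and 0.099 m) or (y of seat_long in the frame of rack between -0.043 and -0.013 m and y of plate_long in the frame of tray between 0.013 and 0.043 m) or (y of seat_long in the frame of rack between 0.013 and 0.043 m and y of plate_long in the frame of tray between -0.043 and -0.013 m) or (y of seat_long in the frame of rack between 0.069 and 0.099 m and y of plate_long in the frame of tray between -0.099 and -0.069 m)) and x of plate_stepped in the frame of tray between -0.02 and 0.02 m and z of plate_stepped in the frame of tray between 0.003 and 0.014 m and ((y of seat_stepped in the frame of rack between -0.099 and -0.069 m and y of plate_stepped in the frame of tray between 0.069 and 0.099 m) or (y of seat_stepped in the frame of rack between -0.043 and -0.013 m and y of plate_stepped in the frame of tray between 0.013 and 0.043 m) or (y of seat_stepped in the frame of rack between 0.013 and 0.043 m and y of plate_stepped in the frame of tray between -0.043 and -0.013 m) or (y of seat_stepped in the frame of rack between 0.069 and 0.099 m and y of plate_stepped in the frame of tray between -0.099 and -0.069 m)) and x of plate_arched in the frame of tray between -0.02 and 0.02 m and z of plate_arched in the frame of tray between 0.003 and 0.014 m and ((y of seat_arched in the frame of rack between -0.099 and -0.069 m and y of plate_arched in the frame of tray between 0.069 and 0.099 m) or (y of seat_arched in the frame of rack between -0.043 and -0.013 m and y of plate_arched in the frame of tray between 0.013 and 0.043 m) or (y of seat_arched in the frame of rack between 0.013 and 0.043 m and y of plate_arched in the frame of tray between -0.043 and -0.013 m) or (y of seat_arched in the frame of rack between 0.069 and 0.099 m and y of plate_arched in the frame of tray between -0.099 and -0.069 m)) and x of plate_narrow in the frame of tray between -0.02 and 0.02 m and z of plate_narrow in the frame of tray between 0.003 and 0.014 m and ((y of seat_narrow in the frame of rack between -0.099 and -0.069 m and y of plate_narrow in the frame of tray between 0.069 and 0.099 m) or (y of seat_narrow in the frame of rack between -0.043 and -0.013 m and y of plate_narrow in the frame of tray between 0.013 and 0.043 m) or (y of seat_narrow in the frame of rack between 0.013 and 0.043 m and y of plate_narrow in the frame of tray between -0.043 and -0.013 m) or (y of seat_narrow in the frame of rack between 0.069 and 0.099 m and y of plate_narrow in the frame of tray between -0.099 and -0.069 m))); the robot touches nothing.
It fails at once if the long plate falls over (tilts more than 0.7 rad) (angle between plate_long's own z axis and vertical above 0.7 rad).
It fails at once if the stepped plate falls over (tilts more than 0.7 rad) (angle between plate_stepped's own z axis and vertical above 0.7 rad).
It fails at once if the arched plate falls over (tilts more than 0.7 rad) (angle between plate_arched's own z axis and vertical above 0.7 rad).
It fails at once if the narrow plate falls over (tilts more than 0.7 rad) (angle between plate_narrow's own z axis and vertical above 0.7 rad).
It also fails if it takes over 109 s, if anything falls off the work surface, if the arm or the gripper's body presses on something with over 40 N, if the wrist force passes 120 N, or if a joint passes its speed limit or range.

## Robot

A 6-joint arm with a two-finger parallel gripper is mounted at the origin on the work surface. World frame = base frame: x ahead of the robot, y to its left, z up, the work surface at z = 0. Lengths are in m, angles in rad, forces in N, time in s.
With the tool pointing down it reaches from about 0.375 to 0.9 m from the base axis. Payload 3.1 kg.
Tool frame: the origin (TCP) lies on the centre line of the jaws, within the pads' length; the fingertips stand 8 mm ahead of it and the grasp point (between the pads) lies 11 mm behind it; z points along the fingers, y is the line along which they close (so a half turn about z gives the same grasp; the last joint's range is limited). The gripper opens to 85 mm and grips with 20 to 120 N. Pads are 22 mm wide; open, the fingers measure 114 mm over their backs; the gripper's body (76 mm by 85 mm) begins 54 mm behind the grasp point. The pads swing forward as they close: fully open they stand 13 mm farther back than shut.
Start: joints at [-1.308, 0.527, 1.433, -0, 1.181, -0.178], TCP at [0.267, -0.565, 0.239] pointing down, gripper open.
Joint ranges: [-3.08, 3.08], [-0.75, 2.2], [0.22, 2.44], [-1.43, 4.57], [0, 2.65], [-2.85, 2.85]. Speed limits (rad/s): [2.79, 2.79, 3.14, 3.14, 3.14, 3.14].

## Interface

Orientations are given as a unit quaternion [x, y, z, w].
In Python, from station import * gives the robot as it stands.
- The arm moves only by the tool play_rows, never from a script. Its argument "rows" is a list of rows, each a list of 3 entries, a list of its own where there are three numbers: the turn, a rotation vector about the tool's x, y, z in degrees, then the shift along the tool's x, y, z in mm, then the closure, from 0 (fully open) to 1 (shut). In form: [[[ax, ay, az], [dx, dy, dz], jaw], ...]. A call has 1 to 12 rows; each row shifts and turns the commanded pose from where the row before left it, along the tool's axes as they then stand; what a row does not reach is not made up. A row lasts 1/12 s, in which the tool goes at most 41.7 mm and 7.16 degrees, less where a joint would pass 70% of its speed; a pose out of reach is approached as far as the arm can. A call with a gripper value outside its range is refused whole. The fingers move at their own pace and stop on an object; "grip_force" is the grip in N (left out, the last holds). Time passes only in rows, so rows that do not move let the fingers close. It gives the time, the measured TCP pose, the force, the opening and the grip force at its end, in the units of the state.
- sense(): the state, without advancing time (a new reading comes with each control period).
- snapshot(name): name is "scene" or "top" or "wrist"; returns (picture, depth): 420x560x3 uint8, red, green, blue; 420x560 float32, m along the optical axis (not along the pixel's ray), 0 where there is no reading.
- get_calibration(name): a dict with "vfov" (degrees; the focal length in pixels is half the picture's height over the tangent of half this angle, whatever the lens; pixels are square), "cx", "cy" (the principal point, pixels), "xyz" and "attitude" of the camera in the world. Camera axes: x right, y down, z forward; pixel columns grow to the right and rows downward; lengths in m; the calibration is good to about 2 mm. A picture is of the moment at which its call begins: read the wrist's pose just before it. get_calibration takes no time and is no camera call; for the wrist camera it gives the pose at the moment of the call.
- sign_off(): hands the job in; it is judged then, once.
The state is a dict: "t": time; "q": joint angles; "qd": joint speeds; "tau": joint torques, N m; "tcp_pos": TCP position; "tool_rot": TCP orientation; "force": force on the tool from outside, world axes, zero at the start; "ft_torque": the same for the moment, N m; "finger_gap": opening from 0.0 (shut) to 1.0 (fully open); "gripper_force": force on a finger pad.
Only numpy, scipy, OpenCV 4.12 (cv2) and the standard library are available. Lean on these libraries where they do the work, as an engineer would, in place of code of your own. Each camera call takes 0.05 s, during which the arm holds its last target. There are 200 camera calls.

## Working session

There is one attempt and no reset: what is moved stays moved. The work goes in short steps, Python scripts to look and compute and a tool call to move; the robot and the scene stay as the last step left them, time stands still between calls to the robot, and variables do not carry over. Pictures are saved under pics/ and viewed, at most 14 in all, crops included, and the job is handed in when it is done.

Besides the shell and the picture viewer there is one more tool, called after ">>>" as a command line: name --argument value ..., lists and objects as JSON in quotes. play_rows: Moves the arm, as the interface text tells. Its arguments: {"type":"object","properties":{"rows":{"type":"array","items":{"type":"array"}},"grip_force":{"type":"number"}},"required":["rows"]}

```bash
ls; mkdir -p pics
cat > h.py <<'E'
from station import *
import numpy as np, cv2
from scipy.spatial.transform import Rotation as R
def snap(n,fn=None):
    c=get_calibration(n); p,d=snapshot(n)
    if fn: cv2.imwrite('pics/'+fn,cv2.cvtColor(p,cv2.COLOR_RGB2BGR))
    return p,d,c
def K(c): return 210/np.tan(np.radians(c['vfov'])/2)
def rot(c):
    a=np.array(c['attitude'],float)
    return a if a.shape==(3,3) else R.from_quat(a).as_matrix()
def ray(c,u,v):
    f=K(c); return rot(c)@np.array([(u-c['cx'])/f,(v-c['cy'])/f,1])
def onz(c,u,v,z):
    r=ray(c,u,v); o=np.array(c['xyz']); return o+r*(z-o[2])/r[2]
def cloud(d,c):
    f=K(c); v,u=np.mgrid[:420,:560]
    P=np.stack([(u-c['cx'])/f*d,(v-c['cy'])/f*d,d],-1)
    return P@rot(c).T+np.array(c['xyz'])
E
python3 - <<'E'
from h import *
for n in ('scene','top'):
    p,d,c=snap(n,n+'1.png'); print(n,c,(d>0).mean())
print(sense())
E
```

```text
pics
scene {'vfov': 54.24197064548406, 'cx': 284.13294633705914, 'cy': 203.6136375472609, 'xyz': array([ 1.1321772 , -0.01311262,  0.45285527]), 'attitude': array([ 0.62317248,  0.616055  , -0.33680809, -0.34451794])} 0.9960884353741497
top {'vfov': 42.187601984028475, 'cx': 282.3607366125392, 'cy': 219.35804189139515, 'xyz': array([ 0.43145012, -0.01457602,  1.03049769]), 'attitude': array([ 0.70652475, -0.70548883,  0.03334876, -0.0446783 ])} 0.9959566326530612
{'t': 0.1, 'q': array([-1.30852873e+00,  5.28365824e-01,  1.43379779e+00, -6.43703402e-08,
        1.18139856e+00, -1.78506502e-01]), 'qd': array([ 1.77569256e-03, -4.08746396e-03, -3.56018600e-03, -7.49017938e-05,
       -6.99469143e-04, -4.76660914e-04]), 'tau': array([ 3.80507572e-04, -4.43301630e+01, -1.78587109e+01, -2.16130402e-04,
        3.84597864e-03, -9.60136504e-06]), 'tcp_pos': array([ 0.26650437, -0.56462542,  0.23842848]), 'tool_rot': array([ 9.75812435e-01,  2.18607231e-01, -4.12598124e-05, -9.83891551e-04]), 'force': array([-0.66709375,  0.73403757, -0.80492034]), 'ft_torque': array([-0.00609733, -0.00107795,  0.0391477 ]), 'gripper_force': 0.0, 'finger_gap': 1.0007438567772915}
```

View pics/top1.png

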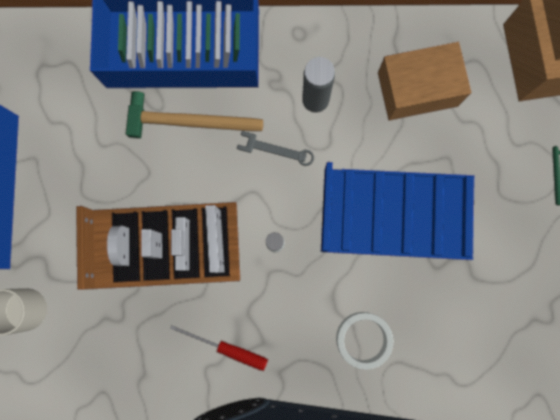

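View pics/scene1.png

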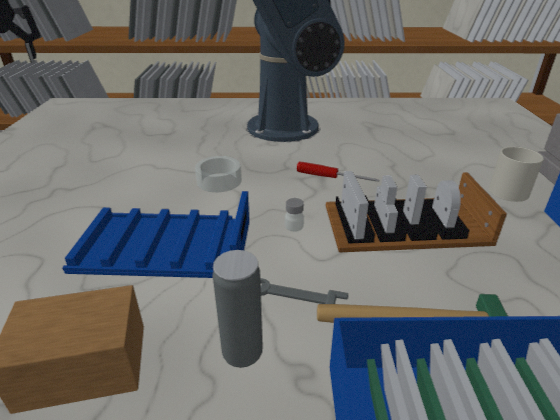

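The top view looks along world −z, with +x up and +y to the left. The rack is at left, with its end board at u≈85. From the end board the plates run arched (u≈120), narrow (152), stepped (181), long (215). The tray is at right, end board at u≈328. The targets in the tray are therefore arched −84, narrow −28, stepped +28 and long +84.

```bash
cat > m.py <<'E'
from h import *
def blobs(P,box,lo,hi=0.11,amin=15):
    m=((P[...,0]>box[0])&(P[...,0]<box[1])&(P[...,1]>box[2])&(P[...,1]<box[3])&(P[...,2]>lo)&(P[...,2]<hi)).astype(np.uint8)
    n,l,s,_=cv2.connectedComponentsWithStats(m)
    out=[]
    for i in range(1,n):
        if s[i,4]<amin: continue
        q=P[l==i]; out.append((len(q),cv2.minAreaRect((q[:,:2]*1000).astype(np.float32)),np.percentile(q[:,2],[10,50,95])*1000))
    return out
E
python3 - <<'E'
from m import *
np.set_printoptions(precision=1,suppress=True)
p,d,c=snap('top'); P=cloud(d,c)
hsv=cv2.cvtColor(p,cv2.COLOR_RGB2HSV)
for name,uv in dict(rackTL=(78,207),rackBR=(239,281),trayTL=(325,165),trayBR=(472,258)).items():
    print(name,onz(c,*uv,0.012)*1000)
print('table',np.median(P[300:330,480:540,2])*1000)
for name,m,win in (('tray',cv2.inRange(hsv,(105,100,40),(130,255,255)),(300,140,500,280)),('rack',cv2.inRange(hsv,(4,70,50),(22,255,255)),(60,190,255,300))):
    mm=np.zeros_like(m); a,b,e,f=win; mm[b:f,a:e]=m[b:f,a:e]
    q=P[mm>0]; print(name,len(q))
    for lo,hi in ((-.005,.022),(.005,.04),(.055,.085)):
        s=q[(q[:,2]>lo)&(q[:,2]<hi)]
        if len(s)>10: print(lo,hi,len(s),cv2.minAreaRect((s[:,:2]*1000).astype(np.float32)),np.median(s[:,2])*1000)
for b in blobs(P,(.3,.65,0.05,.5),.075): print(b)
# triangulate plate tops with scene cloud
p2,d2,c2=snap('scene'); P2=cloud(d2,c2)
print('scene')
for b in blobs(P2,(.3,.65,0.05,.5),.075): print(b)
E
```

```text
rackTL [567.7 390.   12. ]
rackBR [428.9  82.4  12. ]
trayTL [648.4 -78.9  12. ]
trayBR [ 472.3 -350.6   12. ]
table -0.3044483182926827
tray 12582
-0.005 0.022 8197 ((556.2500610351562, -221.48814392089844), (267.5776062011719, 159.3354034423828), 86.95230865478516) 8.17453089588982
0.005 0.04 11381 ((556.595703125, -214.1045379638672), (282.2362976074219, 159.34005737304688), 86.99866485595703) 9.877580282519949
0.055 0.085 641 ((562.5752563476562, -79.01043701171875), (13.550122261047363, 158.3312225341797), 87.12679290771484) 69.35315167833289
rack 5745
-0.005 0.022 4209 ((496.6409606933594, 221.74899291992188), (149.37147521972656, 273.18231201171875), 3.2604875564575195) 12.049773035012201
0.005 0.04 4742 ((496.6409606933594, 221.74899291992188), (149.37147521972656, 273.18231201171875), 3.2604875564575195) 12.391052490545174
0.055 0.085 752 ((488.1234130859375, 360.2323303222656), (147.90057373046875, 14.913668632507324), 3.3185341358184814) 68.80647200803025
(674, ((502.7746276855469, 122.56970977783203), (116.14847564697266, 17.06922721862793), 4.500208377838135), array([86.
[... 542 characters left out ...]
 87.7, 91.5]))
scene
(458, ((376.467041015625, 472.2425842285156), (55.4747428894043, 84.69682312011719), 89.96958923339844), array([76.6, 84.1, 91.2]))
(505, ((503.60345458984375, 123.19436645507812), (119.34516906738281, 16.326566696166992), 4.984191417694092), array([78.3, 90.4, 91.9]))
(281, ((497.36822509765625, 185.22146606445312), (47.028236389160156, 16.482088088989258), 0.19578325748443604), array([78.7, 92.9, 97.8]))
(307, ((496.7524719238281, 236.39981079101562), (45.65521240234375, 16.690275192260742), 1.8189748525619507), array([78.6, 92. , 97.9]))
(255, ((495.7385559082031, 298.2806701660156), (56.8898811340332, 17.38571548461914), 2.487464427947998), array([77. , 84.4, 91.4]))
```

The measurements agree between the two views to about 2 mm, and the heights match the text:

| Item | x, y (mm) | Angle |
|---|---|---|
| Long plate | 503, 123 | ~4.7° |
| Stepped plate | 496, 184.5 | ~1° |
| Narrow plate | 495, 236 | ~2.5° |
| Arched plate | 495, 298 | ~2.6° |
| Rack origin | 497, 208 | 3.3° |
| Tray origin | 555, −231 | −2.9° |

The tray slots follow from its origin: +84 at (559, −147), +28 at (556, −203), −28 at (553.5, −259) and −84 at (550.5, −315).

```bash
cat > go.py <<'E'
import sys
from h import *
def to(x,y,z,yaw,pos=None,rotq=None):
    s=sense(); M=R.from_quat(s['tool_rot']).as_matrix() if rotq is None else rotq
    p=s['tcp_pos']*1000 if pos is None else pos
    a=np.degrees(np.arctan2(M[1,0],M[0,0])); tz=a-yaw
    yr=np.radians(yaw); X=np.array([np.cos(yr),np.sin(yr),0]); Y=np.array([np.sin(yr),-np.cos(yr),0])
    d=np.array([x,y,z])-p
    print('t',round(s['t'],2),'at',p.round(1),'yaw',round(a,2),'tilt',round(np.degrees(np.arccos(min(1,-M[2,2]))),2),'gap',round(s['finger_gap']*85,1),'F',s['force'].round(1))
    print(' turn z',round(tz,2),' then shift',round(X@d,1),round(Y@d,1),round(-d[2],1),'min rows',round(np.linalg.norm(d)/41.7,1))
if __name__=='__main__': to(*map(float,sys.argv[1:5]))
E
python3 go.py 503 123 190 4.5
```

```text
t 0.2 at [ 266.6 -564.8  238.7] yaw 25.26 tilt 0.08 gap 85.3 F [-0.2  0.7 -0.7]
 turn z 20.76  then shift 289.6 -667.2 48.7 min rows 17.5
```

>>> play_rows --rows '[[[0,0,6.9],[0,0,0],0.3],[[0,0,6.9],[0,0,0],0.5],[[0,0,6.9],[0,0,0],0.55],[[0,0,0],[14.5,-33.4,2.4],0.55],[[0,0,0],[14.5,-33.4,2.4],0.55],[[0,0,0],[14.5,-33.4,2.4],0.55],[[0,0,0],[14.5,-33.4,2.4],0.55],[[0,0,0],[14.5,-33.4,2.4],0.55],[[0,0,0],[14.5,-33.4,2.4],0.55],[[0,0,0],[14.5,-33.4,2.4],0.55],[[0,0,0],[14.5,-33.4,2.4],0.55],[[0,0,0],[14.5,-33.4,2.4],0.55]]' --grip_force 60

```text
t: 1.2
tcp_pos: [0.3731, -0.2536, 0.2177]
tool_rot: [0.999, 0.039, 0.0, 0.0]
force: [0.9, -0.3, -0.2]
finger_gap: 0.448
gripper_force: 0.0
```

>>> play_rows --rows '[[[0,0,0],[14.5,-33.4,2.4],0.55],[[0,0,0],[14.5,-33.4,2.4],0.55],[[0,0,0],[14.5,-33.4,2.4],0.55],[[0,0,0],[14.5,-33.4,2.4],0.55],[[0,0,0],[14.5,-33.4,2.4],0.55],[[0,0,0],[14.5,-33.4,2.4],0.55],[[0,0,0],[14.5,-33.4,2.4],0.55],[[0,0,0],[14.5,-33.4,2.4],0.55],[[0,0,0],[14.5,-33.4,2.4],0.55],[[0,0,0],[14.5,-33.3,2.4],0.55],[[0,0,0],[14,-32.5,2.4],0.55],[[0,0,0],[0,0,0],0.55]]'

```text
t: 2.2
tcp_pos: [0.5041, 0.1278, 0.1912]
tool_rot: [0.999, 0.042, 0.001, -0.001]
force: [-0.2, -0.3, 0.6]
finger_gap: 0.451
gripper_force: 0.0
```

Run:
```python
from m import *
from go import to
to(503,123,190,4.5)
p,d,c=snap('wrist','w1.png'); P=cloud(d,c); print(c['xyz'])
for b in blobs(P,(.4,.6,0.05,.35),.07): print(b)
```

```text
t 2.2 at [504.1 127.8 191.2] yaw 4.86 tilt 0.21 gap 38.3 F [-0.2 -0.3  0.6]
 turn z 0.36  then shift -1.5 4.7 1.2 min rows 0.1
[0.57845835 0.13342935 0.32538158]
(3394, ((501.187255859375, 122.6159439086914), (115.80059814453125, 16.2611083984375), 4.589804172515869), array([88.40558518, 89.25240128, 90.32993048]))
(2663, ((491.2377014160156, 297.4287109375), (62.39187240600586, 18.14313316345215), 2.317918062210083), array([72.9860902 , 83.10944856, 89.48897155]))
(2364, ((492.90875244140625, 235.35447692871094), (46.56352233886719, 16.839099884033203), 1.8657045364379883), array([76.4992773 , 94.68299418, 96.22354852]))
(1843, ((494.20086669921875, 184.28013610839844), (44.31245040893555, 16.45252799987793), 0.7068930268287659), array([79.98505854, 95.04957869, 96.23431012]))
```

View pics/w1.png

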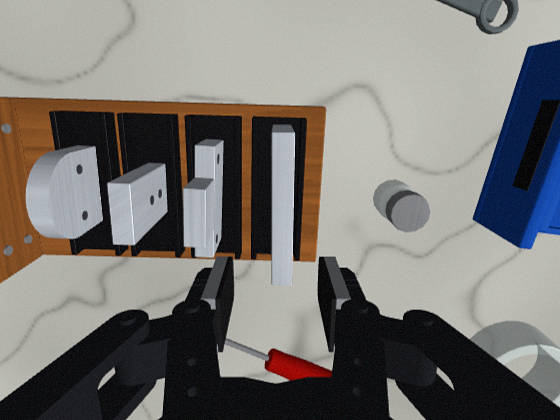

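The wrist view shows the jaws (tips at u≈230 and 330) straddling the long plate (u≈283). Positions agree with the first estimate within 2 mm.

```bash
python3 go.py 502 122.8 60 4.5
```

```text
t 2.25 at [502.9 125.4 191. ] yaw 4.86 tilt 0.04 gap 38.0 F [-0.1 -0.4  0.4]
 turn z 0.36  then shift -1.1 2.5 131.0 min rows 3.1
```

>>> play_rows --rows '[[[0,0,0.3],[-1,0,20],0.55],[[0,0,0],[0,0,30],0.55],[[0,0,0],[0,0,20],0.55],[[0,0,0],[0,0,0],0.55],[[0,0,0],[0,0,0],0.55]]'

```text
t: 2.67
tcp_pos: [0.5003, 0.1215, 0.1207]
tool_rot: [0.999, 0.037, -0.002, 0.0]
force: [-0.1, -0.2, 1.1]
finger_gap: 0.443
gripper_force: 0.0
```

```bash
python3 go.py 502 122.8 60 4.5
```

```text
t 2.67 at [500.3 121.5 120.7] yaw 4.19 tilt 0.18 gap 37.6 F [-0.1 -0.2  1.1]
 turn z -0.31  then shift 1.8 -1.1 60.7 min rows 1.5
```

>>> play_rows --rows '[[[0,0,0],[1.5,-1,25],0.55],[[0,0,0],[0,0,22],0.55],[[0,0,0],[0,0,13.5],0.55],[[0,0,0],[0,0,0],0.55],[[0,0,0],[0,0,0],1],[[0,0,0],[0,0,0],1],[[0,0,0],[0,0,0],1],[[0,0,0],[0,0,0],1],[[0,0,0],[0,0,0],1],[[0,0,0],[0,0,0],1]]'

```text
t: 3.5
tcp_pos: [0.504, 0.1234, 0.0625]
tool_rot: [0.999, 0.037, 0.002, 0.0]
force: [0.1, -2.2, 7.0]
finger_gap: 0.177
gripper_force: 59.8
```

```bash
python3 go.py 502 122.8 175 4.5
```

```text
t 3.5 at [504.  123.4  62.5] yaw 4.27 tilt 0.2 gap 15.0 F [ 0.1 -2.2  7. ]
 turn z -0.23  then shift -2.1 0.5 -112.5 min rows 2.7
```

>>> play_rows --rows '[[[0,0,0],[0,0,-10],1],[[0,0,0],[0,0,-25],1],[[0,0,0],[0,0,-30],1],[[0,0,0],[0,0,-30],1],[[0,0,0],[0,0,-20],1],[[0,0,3.6],[0,0,0],1],[[0,0,3.6],[0,0,0],1],[[0,0,0],[0,0,0],1]]'

```text
t: 4.17
tcp_pos: [0.502, 0.1239, 0.1767]
tool_rot: [1.0, -0.026, 0.0, -0.0]
force: [-0.4, 0.4, -3.7]
finger_gap: 0.18
gripper_force: 59.1
```

```bash
python3 go.py 560 -147 175 -2.9
```

```text
t 4.17 at [502.  123.9 176.7] yaw -3.0 tilt 0.02 gap 15.3 F [-0.4  0.4 -3.7]
 turn z -0.1  then shift 71.6 267.6 1.7 min rows 6.6
```

>>> play_rows --rows '[[[0,0,0],[2.7,10,0],1],[[0,0,0],[5.3,20,0],1],[[0,0,0],[7.5,28,0],1],[[0,0,0],[8,30,0],1],[[0,0,0],[8,30,0],1],[[0,0,0],[8,30,0],1],[[0,0,0],[8,30,0],1],[[0,0,0],[8,30,0],1],[[0,0,0],[7.5,28,0],1],[[0,0,0],[5.5,20,0],1],[[0,0,0],[3,11.5,0],1],[[0,0,0],[0,0,0],1]]'

```text
t: 5.17
tcp_pos: [0.5607, -0.1503, 0.1753]
tool_rot: [1.0, -0.027, 0.0, 0.0]
force: [0.5, -0.5, -3.2]
finger_gap: 0.18
gripper_force: 59.1
```

>>> play_rows --rows '[[[0,0,0],[0,0,0],1],[[0,0,0],[0,0,0],1]]'

```text
t: 5.33
tcp_pos: [0.5592, -0.1457, 0.1753]
tool_rot: [1.0, -0.025, -0.001, -0.001]
force: [-0.6, 0.4, -4.0]
finger_gap: 0.183
gripper_force: 59.1
```

Run:
```python
from m import *
from go import to
to(560,-147,54.5,-2.9)
p,d,c=snap('wrist','w2.png'); P=cloud(d,c)
hsv=cv2.cvtColor(p,cv2.COLOR_RGB2HSV); m=cv2.inRange(hsv,(105,100,30),(130,255,255))>0
q=P[m]; 
for lo,hi in ((.06,.08),(.024,.036)):
    s=q[(q[:,2]>lo)&(q[:,2]<hi)&(q[:,1]<-.04)&(q[:,0]<.66)&(q[:,0]>.45)]; print(lo,len(s),cv2.minAreaRect((s[:,:2]*1000).astype(np.float32)))
```

```text
t 5.33 at [ 559.2 -145.7  175.3] yaw -2.89 tilt 0.17 gap 15.6 F [-0.6  0.4 -4. ]
 turn z 0.01  then shift 0.8 1.3 120.8 min rows 2.9
0.06 3912 ((560.874267578125, -79.6727294921875), (12.531009674072266, 158.43978881835938), 87.08928680419922)
0.024 17317 ((554.9119873046875, -218.2101593017578), (266.7262268066406, 157.23162841796875), 87.16494750976562)
```

View pics/w2.png

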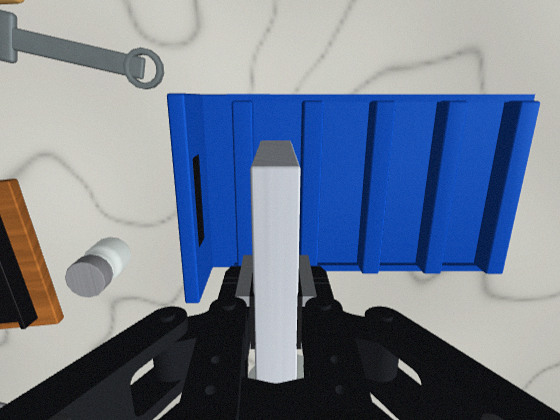

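The wrist view shows the long plate (u 250–300) held over the first slot, between the ribs at u≈243 and 312. The end board remeasures at (561, −80), as before. I'll lower it and release.

>>> play_rows --rows '[[[0,0,0],[0,1.3,20],1],[[0,0,0],[0,0,35],1],[[0,0,0],[0,0,30],1],[[0,0,0],[0,0,20],1],[[0,0,0],[0,0,10],1],[[0,0,0],[0,0,3],1],[[0,0,0],[0,0,2],1],[[0,0,0],[0,0,1],1],[[0,0,0],[0,0,0],1],[[0,0,0],[0,0,0],1]]'

```text
t: 6.22
tcp_pos: [0.5612, -0.1488, 0.0561]
tool_rot: [1.0, -0.026, 0.001, 0.001]
force: [0.2, -0.3, -3.6]
finger_gap: 0.179
gripper_force: 59.0
```

```bash
python3 go.py 559 -147.3 54.5 -2.9
```

```text
t 6.22 at [ 561.2 -148.8   56.1] yaw -2.94 tilt 0.15 gap 15.2 F [ 0.2 -0.3 -3.6]
 turn z -0.04  then shift -2.3 -1.3 1.6 min rows 0.1
```

>>> play_rows --rows '[[[0,0,0],[-1,-1,1.2],1],[[0,0,0],[0,0,1],1],[[0,0,0],[0,0,0],1],[[0,0,0],[0,0,0],1]]'

```text
t: 6.55
tcp_pos: [0.5601, -0.1477, 0.0545]
tool_rot: [1.0, -0.026, 0.001, 0.001]
force: [-0.9, 0.7, 5.1]
finger_gap: 0.18
gripper_force: 60.4
```

>>> play_rows --rows '[[[0,0,0],[0,0,0],0.7],[[0,0,0],[0,0,0],0.6],[[0,0,0],[0,0,0],0.55],[[0,0,0],[0,0,0],0.55],[[0,0,0],[0,0,0],0.55],[[0,0,0],[0,0,-8],0.55],[[0,0,0],[0,0,-20],0.55],[[0,0,0],[0,0,-40],0.55],[[0,0,0],[0,0,-40],0.55],[[0,0,0],[0,0,-20],0.55],[[0,0,-3.9],[0,0,0],0.55],[[0,0,0],[0,0,0],0.55]]'

```text
t: 7.55
tcp_pos: [0.5604, -0.1478, 0.1832]
tool_rot: [1.0, 0.009, 0.002, 0.001]
force: [0.3, 0.5, -0.9]
finger_gap: 0.45
gripper_force: 0.0
```

Run:
```python
from m import *
from go import to
to(495.5,184.5,170,1)
p,d,c=snap('wrist'); P=cloud(d,c)
for b in blobs(P,(.45,.65,-.34,-.09),.073): print(b)
```

```text
t 7.55 at [ 560.4 -147.8  183.2] yaw 1.03 tilt 0.28 gap 38.3 F [ 0.3  0.5 -0.9]
 turn z 0.03  then shift -59.1 -333.4 13.2 min rows 8.1
(3431, ((557.3048706054688, -148.33139038085938), (16.026439666748047, 115.68392181396484), 87.2747573852539), array([80.40229899, 81.29247707, 82.3924515 ]))
```

Long plate is standing in its slot at (557, −148), top at 81 mm. Next is the stepped plate.

>>> play_rows --rows '[[[0,0,0],[-2.7,-15,0],0.55],[[0,0,0],[-5.3,-30,0],0.55],[[0,0,0],[-6.2,-35,0],0.55],[[0,0,0],[-6.2,-35,0],0.55],[[0,0,0],[-6.2,-35,0],0.55],[[0,0,0],[-6.2,-35,0],0.55],[[0,0,0],[-6.2,-35,0],0.55],[[0,0,0],[-6.2,-35,0],0.55],[[0,0,0],[-6.2,-35,0],0.55],[[0,0,0],[-4.4,-25,0],0.55],[[0,0,0],[-3.2,-18.4,10],0.55],[[0,0,0],[0,0,10],0.55]]'

```text
t: 8.6
tcp_pos: [0.4922, 0.1889, 0.1597]
tool_rot: [1.0, 0.01, -0.001, -0.001]
force: [0.1, -0.5, -0.5]
finger_gap: 0.45
gripper_force: 0.0
```

>>> play_rows --rows '[[[0,0,0],[0,0,15],0.55],[[0,0,0],[0,0,15],0.55],[[0,0,0],[0,0,0],0.55],[[0,0,0],[0,0,0],0.55]]'

```text
t: 8.93
tcp_pos: [0.4932, 0.1846, 0.1291]
tool_rot: [1.0, 0.008, -0.002, 0.0]
force: [0.7, 0.1, -0.3]
finger_gap: 0.45
gripper_force: 0.0
```

```bash
python3 go.py 495.5 184.3 65 1
```

```text
t 8.93 at [493.2 184.6 129.1] yaw 0.91 tilt 0.27 gap 38.3 F [ 0.7  0.1 -0.3]
 turn z -0.09  then shift 2.3 0.3 64.1 min rows 1.5
```

>>> play_rows --rows '[[[0,0,0],[2,0,25],0.55],[[0,0,0],[0,0,25],0.55],[[0,0,0],[0,0,13],0.55],[[0,0,0],[0,0,0],0.55],[[0,0,0],[0,0,0],1],[[0,0,0],[0,0,0],1],[[0,0,0],[0,0,0],1],[[0,0,0],[0,0,0],1],[[0,0,0],[0,0,0],1],[[0,0,0],[0,0,0],1]]'

```text
t: 9.77
tcp_pos: [0.4975, 0.1851, 0.0687]
tool_rot: [1.0, 0.008, 0.001, -0.0]
force: [1.1, -0.4, 5.7]
finger_gap: 0.18
gripper_force: 59.4
```

>>> play_rows --rows '[[[0,0,0],[0,0,-10],1],[[0,0,0],[0,0,-25],1],[[0,0,0],[0,0,-35],1],[[0,0,0],[0,0,-30],1],[[0,0,0],[0,0,-18],1],[[0,0,3.9],[0,0,0],1],[[0,0,0],[0,0,0],1]]'

```text
t: 10.35
tcp_pos: [0.4972, 0.1852, 0.1875]
tool_rot: [1.0, -0.026, 0.002, -0.0]
force: [-0.4, 0.0, -2.3]
finger_gap: 0.181
gripper_force: 58.7
```

```bash
python3 go.py 556 -203.2 175 -2.9
```

```text
t 10.35 at [497.2 185.2 187.5] yaw -3.0 tilt 0.18 gap 15.4 F [-0.4  0.  -2.3]
 turn z -0.1  then shift 78.4 384.9 12.5 min rows 9.4
```

>>> play_rows --rows '[[[0,0,0],[3,15,0],1],[[0,0,0],[6,30,0],1],[[0,0,0],[7.7,38,0],1],[[0,0,0],[7.7,38,0],1],[[0,0,0],[7.7,38,0],1],[[0,0,0],[7.7,38,0],1],[[0,0,0],[7.7,38,0],1],[[0,0,0],[7.7,38,0],1],[[0,0,0],[7.7,38,0],1],[[0,0,0],[6,30,0],1],[[0,0,0],[5.5,25,0],1],[[0,0,0],[4,19,0],1]]'

```text
t: 11.35
tcp_pos: [0.5547, -0.2059, 0.1845]
tool_rot: [1.0, -0.026, -0.001, -0.0]
force: [0.3, -1.0, -2.0]
finger_gap: 0.178
gripper_force: 58.9
```

>>> play_rows --rows '[[[0,0,0],[0,0,10],1],[[0,0,0],[0,0,10],1],[[0,0,0],[0,0,10],1],[[0,0,0],[0,0,0],1],[[0,0,0],[0,0,0],1]]'

```text
t: 11.77
tcp_pos: [0.5541, -0.2015, 0.1541]
tool_rot: [1.0, -0.025, -0.002, -0.001]
force: [-0.1, 0.5, -2.0]
finger_gap: 0.181
gripper_force: 58.9
```

```bash
python3 go.py 557 -203.2 60.5 -2.9
```

```text
t 11.77 at [ 554.1 -201.5  154.1] yaw -2.84 tilt 0.25 gap 15.4 F [-0.1  0.5 -2. ]
 turn z 0.06  then shift 3.0 1.5 93.6 min rows 2.2
```

>>> play_rows --rows '[[[0,0,0],[2,1,20],1],[[0,0,0],[0,0,30],1],[[0,0,0],[0,0,25],1],[[0,0,0],[0,0,10],1],[[0,0,0],[0,0,4],1],[[0,0,0],[0,0,2],1],[[0,0,0],[0,0,1.5],1],[[0,0,0],[0,0,1],1],[[0,0,0],[0,0,0],1],[[0,0,0],[0,0,0],1]]'

```text
t: 12.6
tcp_pos: [0.5579, -0.2049, 0.0631]
tool_rot: [1.0, -0.026, 0.001, 0.0]
force: [0.2, -0.4, -2.4]
finger_gap: 0.182
gripper_force: 58.9
```

```bash
python3 go.py 557 -203.2 60.5 -2.9
```

```text
t 12.6 at [ 557.9 -204.9   63.1] yaw -2.94 tilt 0.11 gap 15.5 F [ 0.2 -0.4 -2.4]
 turn z -0.04  then shift -0.9 -1.7 2.6 min rows 0.1
```

Lower about 3 mm more, check the contact force, then release.

>>> play_rows --rows '[[[0,0,0],[0,-1,1.5],1],[[0,0,0],[0,0,1.5],1],[[0,0,0],[0,0,0],1],[[0,0,0],[0,0,0],1]]'

```text
t: 12.93
tcp_pos: [0.5578, -0.2038, 0.0607]
tool_rot: [1.0, -0.026, 0.001, 0.0]
force: [-1.7, 1.8, 6.0]
finger_gap: 0.177
gripper_force: 60.2
```

>>> play_rows --rows '[[[0,0,0],[0,0,0],0.7],[[0,0,0],[0,0,0],0.6],[[0,0,0],[0,0,0],0.55],[[0,0,0],[0,0,0],0.55],[[0,0,0],[0,0,0],0.55],[[0,0,0],[0,0,-8],0.55],[[0,0,0],[0,0,-20],0.55],[[0,0,0],[0,0,-40],0.55],[[0,0,0],[0,0,-40],0.55],[[0,0,0],[0,0,-15],0.55],[[0,0,-5.2],[0,0,0],0.55],[[0,0,0],[0,0,0],0.55]]'

```text
t: 13.93
tcp_pos: [0.5582, -0.2041, 0.1846]
tool_rot: [1.0, 0.021, 0.002, 0.001]
force: [-0.3, -0.2, -0.9]
finger_gap: 0.453
gripper_force: 0.0
```

Run:
```python
from m import *
from go import to
to(494.5,235.7,170,2.3)
p,d,c=snap('wrist'); P=cloud(d,c)
for b in blobs(P,(.45,.65,-.34,-.09),.073): print(b)
```

```text
t 13.93 at [ 558.2 -204.1  184.6] yaw 2.35 tilt 0.25 gap 38.5 F [-0.3 -0.2 -0.9]
 turn z 0.05  then shift -46.0 -442.0 14.6 min rows 10.7
(3605, ((557.1083984375, -148.3797607421875), (16.66181182861328, 115.96760559082031), 87.27558135986328), array([80.02945809, 81.22662812, 82.34815361]))
(1408, ((554.5225830078125, -204.2959747314453), (15.991430282592773, 44.182979583740234), 87.0807113647461), array([86.12573778, 87.23439522, 88.35067247]))
```

>>> play_rows --rows '[[[0,0,0],[-1.6,-15,0],0.55],[[0,0,0],[-3.1,-30,0],0.55],[[0,0,0],[-4,-38,0],0.55],[[0,0,0],[-4,-38,0],0.55],[[0,0,0],[-4,-38,0],0.55],[[0,0,0],[-4,-38,0],0.55],[[0,0,0],[-4,-38,0],0.55],[[0,0,0],[-4,-38,0],0.55],[[0,0,0],[-4,-38,0],0.55],[[0,0,0],[-4,-38,0],0.55],[[0,0,0],[-4,-38,0],0.55],[[0,0,0],[-3.1,-30,0],0.55]]'

```text
t: 14.98
tcp_pos: [0.4943, 0.2145, 0.181]
tool_rot: [1.0, 0.02, -0.002, -0.0]
force: [0.0, -0.0, 0.2]
finger_gap: 0.45
gripper_force: 0.0
```

>>> play_rows --rows '[[[0,0,0],[-2.2,-25,0],0.55],[[0,0,0],[0,0,10],0.55],[[0,0,0],[0,0,20],0.55],[[0,0,0],[0,0,20],0.55],[[0,0,0],[0,0,0],0.55],[[0,0,0],[0,0,0],0.55]]'

```text
t: 15.48
tcp_pos: [0.492, 0.2358, 0.1304]
tool_rot: [1.0, 0.019, -0.003, 0.001]
force: [0.6, 0.2, 0.2]
finger_gap: 0.448
gripper_force: 0.0
```

```bash
python3 go.py 494.5 235.6 67 2.3
```

```text
t 15.48 at [492.  235.8 130.4] yaw 2.2 tilt 0.31 gap 38.1 F [0.6 0.2 0.2]
 turn z -0.1  then shift 2.5 0.3 63.4 min rows 1.5
```

>>> play_rows --rows '[[[0,0,0],[1,0,25],0.55],[[0,0,0],[0,0,25],0.55],[[0,0,0],[0,0,14],0.55],[[0,0,0],[0,0,0],0.55],[[0,0,0],[0,0,0],1],[[0,0,0],[0,0,0],1],[[0,0,0],[0,0,0],1],[[0,0,0],[0,0,0],1],[[0,0,0],[0,0,0],1],[[0,0,0],[0,0,0],1]]'

```text
t: 16.32
tcp_pos: [0.4959, 0.2365, 0.0694]
tool_rot: [1.0, 0.02, 0.001, -0.0]
force: [0.2, -0.8, 6.1]
finger_gap: 0.177
gripper_force: 59.5
```

>>> play_rows --rows '[[[0,0,0],[0,0,-10],1],[[0,0,0],[0,0,-25],1],[[0,0,0],[0,0,-35],1],[[0,0,0],[0,0,-30],1],[[0,0,0],[0,0,-18],1],[[0,0,5.2],[0,0,0],1],[[0,0,0],[0,0,0],1]]'

```text
t: 16.9
tcp_pos: [0.4954, 0.2365, 0.1881]
tool_rot: [1.0, -0.026, 0.002, -0.0]
force: [-0.8, 0.0, -2.6]
finger_gap: 0.178
gripper_force: 58.5
```

```bash
python3 go.py 554.5 -259.3 185 -2.9
```

```text
t 16.9 at [495.4 236.5 188.1] yaw -3.03 tilt 0.19 gap 15.1 F [-0.8  0.  -2.6]
 turn z -0.13  then shift 84.1 492.2 3.1 min rows 12.0
```

>>> play_rows --rows '[[[0,0,0],[2.6,15,0],1],[[0,0,0],[5.1,30,0],1],[[0,0,0],[6.5,38,0],1],[[0,0,0],[6.5,38,0],1],[[0,0,0],[6.5,38,0],1],[[0,0,0],[6.5,38,0],1],[[0,0,0],[6.5,38,0],1],[[0,0,0],[6.5,38,0],1],[[0,0,0],[6.5,38,0],1],[[0,0,0],[6.5,38,0],1],[[0,0,0],[6.5,38,0],1],[[0,0,0],[6.5,38,0],1]]'

```text
t: 17.9
tcp_pos: [0.5446, -0.1932, 0.1852]
tool_rot: [1.0, -0.025, -0.001, -0.001]
force: [0.8, -1.0, -2.1]
finger_gap: 0.179
gripper_force: 58.7
```

>>> play_rows --rows '[[[0,0,0],[5.1,30,0],1],[[0,0,0],[3.8,22,0],1],[[0,0,0],[2.5,15,0],1],[[0,0,0],[0,0,10],1],[[0,0,0],[0,0,10],1],[[0,0,0],[0,0,10],1],[[0,0,0],[0,0,0],1],[[0,0,0],[0,0,0],1]]'

```text
t: 18.57
tcp_pos: [0.5527, -0.257, 0.1546]
tool_rot: [1.0, -0.025, -0.002, -0.001]
force: [0.9, 1.1, -0.8]
finger_gap: 0.18
gripper_force: 58.8
```

```bash
python3 go.py 554.5 -259.3 61 -2.9
```

```text
t 18.57 at [ 552.7 -257.   154.6] yaw -2.82 tilt 0.24 gap 15.3 F [ 0.9  1.1 -0.8]
 turn z 0.08  then shift 1.9 2.2 93.6 min rows 2.2
```

>>> play_rows --rows '[[[0,0,0],[1,0,20],1],[[0,0,0],[0,0,30],1],[[0,0,0],[0,0,25],1],[[0,0,0],[0,0,10],1],[[0,0,0],[0,0,4],1],[[0,0,0],[0,0,2],1],[[0,0,0],[0,0,1.5],1],[[0,0,0],[0,0,1],1],[[0,0,0],[0,0,0],1],[[0,0,0],[0,0,0],1]]'

```text
t: 19.4
tcp_pos: [0.5553, -0.2598, 0.0637]
tool_rot: [1.0, -0.026, 0.001, 0.001]
force: [-1.1, 0.5, -1.4]
finger_gap: 0.181
gripper_force: 58.8
```

```bash
python3 go.py 554.5 -259.3 61 -2.9
```

```text
t 19.4 at [ 555.3 -259.8   63.7] yaw -2.94 tilt 0.12 gap 15.4 F [-1.1  0.5 -1.4]
 turn z -0.04  then shift -0.8 -0.5 2.7 min rows 0.1
```

>>> play_rows --rows '[[[0,0,0],[0,0,1.5],1],[[0,0,0],[0,0,1.6],1],[[0,0,0],[0,0,0],1],[[0,0,0],[0,0,0],1]]'

```text
t: 19.73
tcp_pos: [0.5552, -0.2598, 0.0614]
tool_rot: [1.0, -0.026, 0.001, 0.001]
force: [-2.0, 0.2, 7.1]
finger_gap: 0.18
gripper_force: 60.1
```

>>> play_rows --rows '[[[0,0,0],[0,0,0],0.7],[[0,0,0],[0,0,0],0.6],[[0,0,0],[0,0,0],0.55],[[0,0,0],[0,0,0],0.55],[[0,0,0],[0,0,0],0.55],[[0,0,0],[0,0,-8],0.55],[[0,0,0],[0,0,-20],0.55],[[0,0,0],[0,0,-40],0.55],[[0,0,0],[0,0,-40],0.55],[[0,0,0],[0,0,-15],0.55],[[0,0,-5.3],[0,0,0],0.55],[[0,0,0],[0,0,0],0.55]]'

```text
t: 20.73
tcp_pos: [0.5555, -0.26, 0.185]
tool_rot: [1.0, 0.021, 0.002, 0.001]
force: [0.4, 0.1, -0.6]
finger_gap: 0.445
gripper_force: 0.0
```

Run:
```python
from m import *
from go import to
to(493.5,297.8,170,2.4)
p,d,c=snap('wrist'); P=cloud(d,c)
for b in blobs(P,(.45,.65,-.34,-.09),.073): print(b)
```

```text
t 20.73 at [ 555.5 -260.   185. ] yaw 2.46 tilt 0.25 gap 37.9 F [ 0.4  0.1 -0.6]
 turn z 0.06  then shift -38.6 -559.9 15.0 min rows 13.5
(4132, ((556.9900512695312, -148.6653289794922), (17.153594970703125, 116.1628189086914), 87.16162872314453), array([77.73352321, 81.18654631, 82.33027747]))
(1612, ((554.619873046875, -204.36947631835938), (16.442724227905273, 44.056243896484375), 87.4651870727539), array([81.31934155, 87.17520144, 88.29465259]))
(1465, ((552.1571655273438, -260.4076232910156), (15.95595645904541, 46.33536148071289), 87.13994598388672), array([86.1004775 , 87.18531033, 88.35018935]))
```

Narrow plate is standing at (552, −260). Last is the arched plate.

>>> play_rows --rows '[[[0,0,0],[-1,-15,0],0.55],[[0,0,0],[-2,-30,0],0.55],[[0,0,0],[-2.6,-38,0],0.55],[[0,0,0],[-2.6,-38,0],0.55],[[0,0,0],[-2.6,-38,0],0.55],[[0,0,0],[-2.6,-38,0],0.55],[[0,0,0],[-2.6,-38,0],0.55],[[0,0,0],[-2.6,-38,0],0.55],[[0,0,0],[-2.6,-38,0],0.55],[[0,0,0],[-2.6,-38,0],0.55],[[0,0,0],[-2.6,-38,0],0.55],[[0,0,0],[-2.6,-38,0],0.55]]'

```text
t: 21.78
tcp_pos: [0.5059, 0.1664, 0.1814]
tool_rot: [1.0, 0.02, -0.002, -0.0]
force: [1.3, 0.3, 0.6]
finger_gap: 0.455
gripper_force: 0.0
```

>>> play_rows --rows '[[[0,0,0],[-2.6,-38,0],0.55],[[0,0,0],[-2.6,-38,0],0.55],[[0,0,0],[-2.1,-30,0],0.55],[[0,0,0],[-1.5,-20,0],0.55],[[0,0,0],[0,-9,0],0.55],[[0,0,0],[0,0,10],0.55],[[0,0,0],[0,0,20],0.55],[[0,0,0],[0,0,20],0.55],[[0,0,0],[0,0,0],0.55],[[0,0,0],[0,0,0],0.55]]'

```text
t: 22.62
tcp_pos: [0.4926, 0.2968, 0.1308]
tool_rot: [1.0, 0.02, -0.002, 0.001]
force: [1.2, 0.6, -0.5]
finger_gap: 0.451
gripper_force: 0.0
```

Run:
```python
from m import *
from go import to
to(493.5,297.8,60,2.4)
p,d,c=snap('wrist'); P=cloud(d,c)
for b in blobs(P,(.4,.6,.26,.34),.06): print(b)
```

```text
t 22.62 at [492.6 296.8 130.8] yaw 2.24 tilt 0.29 gap 38.3 F [ 1.2  0.6 -0.5]
 turn z -0.16  then shift 0.9 -1.0 70.8 min rows 1.7
(2996, ((493.77838134765625, 297.5309143066406), (63.167972564697266, 15.977499961853027), 2.078935146331787), array([71.38949285, 85.41720265, 89.45970005]))
```

>>> play_rows --rows '[[[0,0,0],[0,-0.5,25],0.55],[[0,0,0],[0,0,28],0.55],[[0,0,0],[0,0,18],0.55],[[0,0,0],[0,0,0],0.55],[[0,0,0],[0,0,0],1],[[0,0,0],[0,0,0],1],[[0,0,0],[0,0,0],1],[[0,0,0],[0,0,0],1],[[0,0,0],[0,0,0],1],[[0,0,0],[0,0,0],1]]'

```text
t: 23.5
tcp_pos: [0.4949, 0.2993, 0.063]
tool_rot: [1.0, 0.021, 0.001, -0.0]
force: [-0.0, -1.0, 6.2]
finger_gap: 0.178
gripper_force: 61.7
```

>>> play_rows --rows '[[[0,0,0],[0,0,-10],1],[[0,0,0],[0,0,-25],1],[[0,0,0],[0,0,-35],1],[[0,0,0],[0,0,-30],1],[[0,0,0],[0,0,-22],1],[[0,0,5.3],[0,0,0],1],[[0,0,0],[0,0,0],1]]'

```text
t: 24.08
tcp_pos: [0.4944, 0.2995, 0.1858]
tool_rot: [1.0, -0.026, 0.002, -0.001]
force: [-0.4, -0.9, -2.9]
finger_gap: 0.18
gripper_force: 60.8
```

```bash
python3 go.py 551.5 -315.2 182 -2.9
```

```text
t 24.08 at [494.4 299.5 185.8] yaw -3.02 tilt 0.21 gap 15.3 F [-0.4 -0.9 -2.9]
 turn z -0.12  then shift 88.1 611.0 3.8 min rows 14.8
```

>>> play_rows --rows '[[[0,0,0],[2.2,15,0],1],[[0,0,0],[4.3,30,0],1],[[0,0,0],[5.5,38,0],1],[[0,0,0],[5.5,38,0],1],[[0,0,0],[5.5,38,0],1],[[0,0,0],[5.5,38,0],1],[[0,0,0],[5.5,38,0],1],[[0,0,0],[5.5,38,0],1],[[0,0,0],[5.5,38,0],1],[[0,0,0],[5.5,38,0],1],[[0,0,0],[5.5,38,0],1],[[0,0,0],[5.5,38,0],1]]'

```text
t: 25.08
tcp_pos: [0.5322, -0.1299, 0.1826]
tool_rot: [1.0, -0.025, -0.001, -0.001]
force: [-0.5, 0.3, -0.7]
finger_gap: 0.178
gripper_force: 60.7
```

>>> play_rows --rows '[[[0,0,0],[5.5,38,0],1],[[0,0,0],[5.5,38,0],1],[[0,0,0],[5.5,38,0],1],[[0,0,0],[4.3,30,0],1],[[0,0,0],[3.6,25,0],1],[[0,0,0],[2.4,17,0],1],[[0,0,0],[0,0,10],1],[[0,0,0],[0,0,10],1],[[0,0,0],[0,0,10],1],[[0,0,0],[0,0,0],1],[[0,0,0],[0,0,0],1]]'

```text
t: 26.0
tcp_pos: [0.5497, -0.3133, 0.1517]
tool_rot: [1.0, -0.025, -0.002, -0.002]
force: [0.3, 0.4, -1.9]
finger_gap: 0.181
gripper_force: 60.7
```

```bash
python3 go.py 551.5 -315.2 55 -2.9
```

```text
t 26.0 at [ 549.7 -313.3  151.7] yaw -2.83 tilt 0.27 gap 15.4 F [ 0.3  0.4 -1.9]
 turn z 0.07  then shift 1.9 1.8 96.7 min rows 2.3
```

>>> play_rows --rows '[[[0,0,0],[1,0,20],1],[[0,0,0],[0,0,30],1],[[0,0,0],[0,0,25],1],[[0,0,0],[0,0,12],1],[[0,0,0],[0,0,5],1],[[0,0,0],[0,0,2],1],[[0,0,0],[0,0,1.5],1],[[0,0,0],[0,0,1],1],[[0,0,0],[0,0,0],1],[[0,0,0],[0,0,0],1]]'

```text
t: 26.83
tcp_pos: [0.5523, -0.3162, 0.0582]
tool_rot: [1.0, -0.026, 0.001, 0.001]
force: [0.1, 0.3, -2.1]
finger_gap: 0.177
gripper_force: 60.8
```

```bash
python3 go.py 551.5 -315.2 55 -2.9
```

```text
t 26.83 at [ 552.3 -316.2   58.2] yaw -2.94 tilt 0.12 gap 15.1 F [ 0.1  0.3 -2.1]
 turn z -0.04  then shift -0.8 -1.0 3.2 min rows 0.1
```

>>> play_rows --rows '[[[0,0,0],[0,-0.5,1.8],1],[[0,0,0],[0,0,1.7],1],[[0,0,0],[0,0,0],1],[[0,0,0],[0,0,0],1]]'

```text
t: 27.17
tcp_pos: [0.5521, -0.3156, 0.0551]
tool_rot: [1.0, -0.026, 0.001, 0.001]
force: [-2.3, 1.2, 5.0]
finger_gap: 0.18
gripper_force: 61.7
```

>>> play_rows --rows '[[[0,0,0],[0,0,0],0.7],[[0,0,0],[0,0,0],0.6],[[0,0,0],[0,0,0],0.55],[[0,0,0],[0,0,0],0.55],[[0,0,0],[0,0,0],0.55],[[0,0,0],[0,0,-8],0.55],[[0,0,0],[0,0,-20],0.55],[[0,0,0],[0,0,-40],0.55],[[0,0,0],[0,0,-40],0.55],[[0,0,0],[0,0,-15],0.55],[[0,0,0],[0,0,0],0.55],[[0,0,0],[0,0,0],0.55]]'

```text
t: 28.17
tcp_pos: [0.5522, -0.3156, 0.1782]
tool_rot: [1.0, -0.026, 0.001, 0.001]
force: [-0.8, 0.4, -0.6]
finger_gap: 0.451
gripper_force: 0.0
```

Run:
```python
from m import *
from go import to
to(493.5,297.8,170,2.4)
p,d,c=snap('wrist','w9.png'); P=cloud(d,c)
T=np.array([555,-231]); a=np.radians(-2.9); M=np.array([[np.cos(a),np.sin(a)],[-np.sin(a),np.cos(a)]])
for b in blobs(P,(.45,.65,-.36,-.09),.073): print(b[0],(M@(np.array(b[1][0])-T)).round(1),b[1][1:],b[2].round(1))
```

```text
t 28.17 at [ 552.2 -315.6  178.2] yaw -2.94 tilt 0.17 gap 38.4 F [-0.8  0.4 -0.6]
 turn z -5.34  then shift -32.9 -615.3 8.2 min rows 14.8
4719 [-2.3 82.4] ((18.041929244995117, 116.35581970214844), 87.11648559570312) [76.1 81.1 82.3]
1776 [ -1.3 -29.7] ((16.78681182861328, 45.82927322387695), 86.97551727294922) [80.6 87.1 88.3]
1324 [ -2.4 -85.7] ((15.817225456237793, 46.87748718261719), 86.56028747558594) [74.8 79.4 81.7]
1987 [-2.  26.3] ((17.165393829345703, 44.4881477355957), 87.34927368164062) [77.7 87.  88.3]
```

View pics/w9.png

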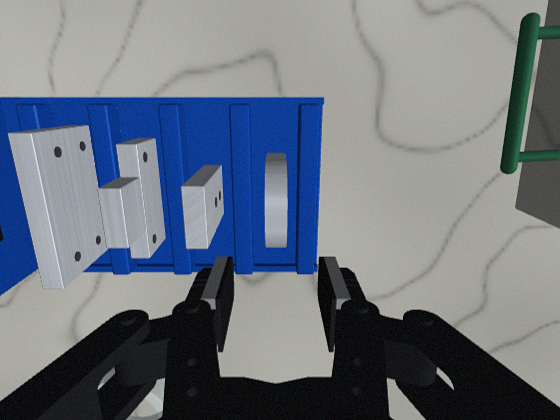

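All four plates stand upright in their slots: long (u≈60), stepped (≈130), narrow (≈200) and arched (≈276). Each is within about 3 mm of its slot centre, and the open jaws are clear above.

```bash
python3 -c "
from station import *
print(sign_off())"
```

```text
the job is handed in; nothing more can be done
None
```

The job is handed in: all four plates stand released and upright in the tray in reverse order, each within about 3 mm of its slot centre, at 28 s of the 109 s allowed; the hand-in call returned no verdict.

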